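# Bring the tall tube round, draw it and hold it slanted for its label

## Task

One tube in the sample changer, the tall one, still needs its label. Turn the carousel by its knob until that tube clicks into place at the gap in the retaining hoop, draw it up out of its sleeve there and carry it over the middle of the label sheets. Finish still holding it in the gripper, quite still, cap upwards and slanted about 45 degrees, its lower end a hand's breadth above the sheets; leave the short tubes in their sleeves and do not disturb the cup or the marker.

Things in the scene. Friction and masses are not known exactly. Their poses are not given: they have to be found in the camera images.
- changer: sample changer: fixed off-white housing 260 x 250 mm, 28 mm high, with a round carousel on top and along its back (+x) a 62 mm high console, whose needle mast (203 mm high) stands 150 mm behind and 85 mm to the left (+y) of the carousel's axis. Origin on the bench under that axis; x points to the console, z up
- gap (a point): loading place, 80 mm from the carousel's axis along the housing's -x, 89 mm above the bench (height of the sleeves' mouths). A steel hoop of 6 mm rod runs above all tubes on a circle of 80 mm radius, centre line 164 mm high, on posts 113 mm from the axis; it is open for 36 degrees either side of this point, the only place where a tube can be drawn up
- carousel (a joint): carousel angle, rad, counterclockwise from above, near 0 at the start, stops at -2.1 and 2.1. Grey disc and metal plate, radius 98 mm, eight white sleeves 45 degrees apart on an 80 mm radius. A sprung pawl clicks it in (peak 0.15 N m) at each multiple of 0.785, one sleeve then at the gap (that one empty at the start); let go within 0.3 rad of a click it goes there by itself
- knob (a point): centre of the top of the carousel's black fluted turning knob, on its axis: round, upright, 44 mm in diameter, 32 mm high, top 172 mm above the bench. Can be gripped from above at any yaw; the hoop runs 58 mm out from its side, just below its top, and between them nothing stands above 90 mm
- tall_tube: the tall tube: clear, round, 16 mm in diameter, 108 mm high, 16 to 30 g, red cap 19 mm in diameter on its top 20 mm. Origin at the centre of its lower end, z along it to the cap. It starts one or two sleeves to either side of the gap, lower end 44 mm and cap top 152 mm above the bench; the sleeve (24 mm outside, 19 inside) holds its lowest 45 mm, so it must rise 45 mm to be out
- tube_mid (a point): the middle of the tall tube, 54 mm from its lower end on its axis.
- short_tube_a: one of three short capped tubes, alike: 16 mm in diameter, 83 mm high overall, 11 to 24 g, same red cap as the tall one; stands in a sleeve of the carousel with its top about 127 mm above the bench. Origin at the centre of its lower end, z up along the tube. It stays in its sleeve.
- short_tube_b: one of three short capped tubes, alike: 16 mm in diameter, 83 mm high overall, 11 to 24 g, same red cap as the tall one; stands in a sleeve of the carousel with its top about 127 mm above the bench. Origin at the centre of its lower end, z up along the tube. It stays in its sleeve.
- short_tube_c: one of three short capped tubes, alike: 16 mm in diameter, 83 mm high overall, 11 to 24 g, same red cap as the tall one; stands in a sleeve of the carousel with its top about 127 mm above the bench. Origin at the centre of its lower end, z up along the tube. It stays in its sleeve.
- label_sheet: white backing sheet 160 x 130 mm (its x and y) with two yellow label sheets on it, flat on the bench and fixed, 3 mm thick. Origin at its centre on the bench.
- cup: translucent specimen cup, open, 60 mm in diameter, 70 mm high, standing on the bench. Origin at the centre of its underside. Bystander.
- marker: felt marker, white with a black cap, 130 mm long, 16 mm thick, lying on the bench along its x. Origin at its middle on the bench. Bystander.
Things that resemble listed ones, but are neither listed nor needed, are in the scene too. What is shaped like the tall_tube but yellow is not meant. Leave any turquoise look-alike of the short_tube_b alone.

How it is judged:
By the outcome, as a careful person would: the job done as asked, in the order asked, and still so for the second after the job is handed in, while the arm keeps its last pose, push and grip.
It also fails if it takes over 54 s, if anything falls off the work surface, if the arm or the gripper's body presses on something with over 40 N, if the wrist force passes 120 N, or if a joint passes its speed limit or range.

## Robot

A 6-joint arm with a two-finger parallel gripper is mounted at the origin on the work surface. World frame = base frame: x ahead of the robot, y to its left, z up, the work surface at z = 0. Lengths are in mm, angles in rad, forces in N, time in s.
With the tool pointing down it reaches from about 300 to 775 mm from the base axis. Payload 14.6 kg.
Tool frame: the origin (TCP) lies on the centre line of the jaws, within the pads' length; the fingertips stand 19 mm ahead of it and the grasp point (between the pads) is the TCP (bot.tip_reach is the distance from the TCP to the fingertips, in mm); z points along the fingers, y is the line along which they close (so a half turn about z gives the same grasp; the last joint's range is limited). The gripper opens to 85 mm and grips with 20 to 120 N. Pads are 22 mm wide; open, the fingers measure 114 mm over their backs; the gripper's body (76 mm by 85 mm) begins 54 mm behind the grasp point. The pads swing forward as they close: fully open they stand 13 mm farther back than shut.
Start: joints at [-1.379, 0.3, 1.521, -0, 1.321, -0.067], TCP at [140.75, -531.676, 250.281] pointing down, gripper open.
Joint ranges: [-3.03, 3.03], [-0.79, 2.21], [0.23, 2.52], [-1.04, 4.18], [0, 3.07], [-2.55, 2.55]. Speed limits (rad/s): [2.22, 2.22, 2.57, 3.14, 3.14, 3.14].

## Interface

Orientations are given as a unit quaternion [w, x, y, z].
In Python, from rig import bot gives the robot as it stands. Calls block until the motion is done:
- bot.move_to(position, orientation): joint-space move of the TCP to a pose.
- bot.servo_line(position, attitude=None, speed=150, until_force=None): straight line of the TCP; attitude=None keeps the orientation; speed is the mean speed in mm/s. With until_force (N) it stops when the force on the tool has changed by that much, and returns True; else False.
- bot.move_joints(angles): joint-space move.
- bot.move_gripper(opening, grip_force=None): finger opening in mm; grip_force is the grip in N (None keeps the last); returns when the fingers have stopped.
- bot.dwell(seconds).
- bot.ik(position, orientation): joint angles nearest the present ones, or None.
- bot.read_state(): the state.
- bot.read_camera(name): name is "scene" or "top"; returns a dict with "image" (480x640x3 uint8, blue, green, red), "depth" (480x640 float32, mm along the optical axis (not along the pixel's ray), 0 where there is no reading), "fovy" (degrees; the focal length in pixels is half the picture's height over the tangent of half this angle, whatever the lens; pixels are square), "cx", "cy" (the principal point, pixels), "eye" and "attitude" of the camera in the world. Camera axes: x right, y down, z forward; pixel columns grow to the right and rows downward; lengths in mm; the calibration is good to about 2 mm. A picture is of the moment at which its call begins.
A pose or a line that the arm cannot do raises bot.MotionError and nothing moves.
- bot.finish_job(): hands the job in; it is judged then, once.
The state is a dict: "clock": time; "joint_positions": joint angles; "qvel": joint speeds; "effort": joint torques, N m; "ee_pos": TCP position; "tool_rot": TCP orientation; "ft_force": force on the tool from outside, world axes, zero at the start; "moment": the same for the moment, N m; "grip_width": finger opening in mm; "grip_force": force on a finger pad.
Only numpy, scipy, OpenCV 4.12 (cv2) and the standard library are available. Lean on these libraries where they do the work, as an engineer would, in place of code of your own. Each camera call takes 0.05 s, during which the arm holds its last target. There are 200 camera calls.

## Working session

There is one attempt and no reset: what is moved stays moved. The work goes in short steps, each a Python script; the robot and the scene stay as the last script left them, time stands still between calls to the robot, and variables do not carry over. Pictures are saved under pics/ and viewed, at most 10 in all, crops included, and the job is handed in when it is done.

```bash
ls; mkdir -p pics; cat > h.py <<'E'
import numpy as np, cv2
from scipy.spatial.transform import Rotation as R
from rig import bot
def rot(q): return R.from_quat(np.roll(q,-1)).as_matrix()
def quat(M): return list(np.roll(R.from_matrix(M).as_quat(),1))
def cloud(c):
    h,w=c["depth"].shape; f=h/2/np.tan(np.radians(c["fovy"])/2)
    v,u=np.mgrid[:h,:w]; d=c["depth"]
    P=np.dstack([(u-c["cx"])*d/f,(v-c["cy"])*d/f,d])
    return P@rot(c["attitude"]).T+np.array(c["eye"])
def down(yaw):
    # z down, closing axis y at angle yaw in world xy
    y=np.array([np.cos(yaw),np.sin(yaw),0]); z=np.array([0,0,-1.]); return quat(np.column_stack([np.cross(y,z),y,z]))
E
python3 - <<'E'
from h import *
for n in("top","scene"):
    c=bot.read_camera(n); cv2.imwrite(f"pics/{n}0.png",c["image"]); np.savez(f"{n}0.npz",**c)
    print(n,c["fovy"],c["eye"],c["attitude"],c["cx"],c["cy"])
print(bot.read_state())
E
```

```text
pics
top 42.82530462856433 [ 448.27981349   -2.23809369 1431.58586197] [-0.0205585   0.71457193 -0.69876467  0.02631057] 327.1239948153402 236.9893558211906
scene 47.30946933584726 [1048.37807239 -289.94960914  843.60605796] [-0.27193303  0.81882018  0.4777887  -0.16523889] 323.1863234858188 240.0695967158294
{'clock': 0.1, 'joint_positions': array([-1.37860281e+00,  3.00402564e-01,  1.52150183e+00,  2.24157954e-05,
        1.32071441e+00, -6.66164789e-02]), 'qvel': array([ 1.44479272e-04, -1.53285345e-03, -1.95932187e-03, -1.05027551e-03,
       -1.31706465e-04,  9.87311334e-05]), 'effort': array([ 5.17515076e-06, -5.44378459e+01, -3.62370908e+01, -1.30061394e-04,
        3.06286071e-03,  8.60837417e-06]), 'ee_pos': array([ 140.71917113, -531.50082083,  249.79243148]), 'tool_rot': array([-5.12742457e-04,  9.91639079e-01,  1.29041365e-01, -2.13574561e-05]), 'ft_force': array([-0.17608745, -0.11300705, -0.00331015]), 'moment': array([-0.00726287,  0.00970222,  0.01282128]), 'grip_force': 0.0, 'grip_width': 85.33505117150779}
```

View pics/top0.png

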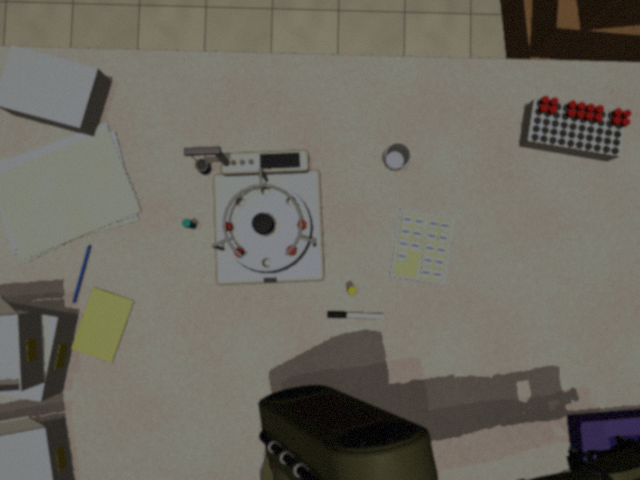

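View pics/scene0.png

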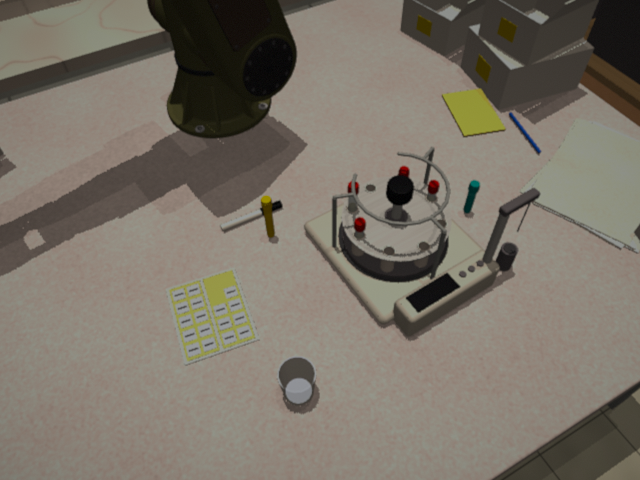

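The top view shows the knob at (264,223) and red caps at (228,226), (239,251), (291,250) and (302,225). The gap is near (267,263), the sheet near (420,245), the cup at (396,157), the marker at (355,315), and the yellow decoy at (351,288). Next I'll measure these.

```bash
python3 - <<'E'
from h import *
for n in("top","scene"):
    c=dict(np.load(f"{n}0.npz")); P=cloud(c); hsv=cv2.cvtColor(c["image"],cv2.COLOR_BGR2HSV); H,S,V=[hsv[...,i].astype(int) for i in range(3)]
    ok=c["depth"]>0; near=(P[...,0]>250)&(P[...,0]<750)&(abs(P[...,1])<350)
    def comps(name,m,amin=8):
        k,l,s,ce=cv2.connectedComponentsWithStats((m&ok&near).astype(np.uint8))
        for i in range(1,k):
            if s[i,4]>=amin:
                Q=P[l==i]; print(n,name,ce[i].round(),s[i,4],"med",np.median(Q,0).round(),"mean",Q.mean(0).round(),"z95",np.percentile(Q[:,2],[50,95]).round())
    comps("red",((H<8)|(H>172))&(S>150)&(V>60))
    comps("darkhi",(V<60)&(P[...,2]>140)&(P[...,2]<185),30)
    comps("yel",(H>20)&(H<35)&(S>120),10)
    if n=="top":
        comps("housing",(P[...,2]>20)&(P[...,2]<36),200)
        m=((P[...,2]>15)&(P[...,2]<300)&ok&near).astype(np.uint8)
        k,l,s,ce=cv2.connectedComponentsWithStats(m)
        for i in range(1,k):
            if s[i,4]>20: print("hi",ce[i].round(),s[i],np.median(P[l==i],0).round(),P[l==i][:,2].max().round())
        hm=(P[...,2]>20)&(P[...,2]<36)&near&ok; k,l,s,ce=cv2.connectedComponentsWithStats(hm.astype(np.uint8)); i=1+s[1:,4].argmax()
        Q=P[l==i][:,:2].astype(np.float32); print("rect",cv2.minAreaRect(Q))
        # sheet: yellowish/white, region
        print("center px", P[245,420].round(), P[223,264].round())
        d=cv2.resize(c["image"][140:330,170:470],None,fx=2.6,fy=2.6,interpolation=cv2.INTER_CUBIC); cv2.imwrite("pics/topcrop.png",d)
E
```

```text
top red [229. 226.] 29 med [554. 199. 126.] mean [554. 199. 126.] z95 [126. 130.]
top red [304. 224.] 10 med [561.  39. 128.] mean [562.  39. 128.] z95 [128. 132.]
top red [240. 250.] 10 med [503. 173. 127.] mean [503. 173. 127.] z95 [127. 130.]
top red [292. 251.] 15 med [502.  61. 153.] mean [501.  60. 152.] z95 [153. 155.]
top darkhi [221. 156.] 34 med [697. 214. 161.] mean [698. 215. 162.] z95 [161. 179.]
top darkhi [263. 223.] 346 med [557. 121. 172.] mean [557. 121. 171.] z95 [172. 176.]
top yel [351. 290.] 46 med [423. -66. 107.] mean [423. -67. 108.] z95 [107. 112.]
top yel [421. 435.] 23 med [ 256. -130.  656.] mean [ 256. -130.  657.] z95 [656. 666.]
top yel [415. 439.] 12 med [ 254. -121.  671.] mean [ 254. -121.  670.] z95 [671. 677.]
top yel [407. 441.] 17 med [ 253. -110.  678.] mean [ 253. -110.  677.] z95 [678. 681.]
top housing [284. 239.] 4079 med [492.  55.  28.] mean [534.  85.  28.] z95 [28. 33.]
top housing [228. 194.] 1187 med [648. 228.  28.] mean [635. 219.  28.] z95 [28. 33.]
hi [265. 216.] [  184   146   141   139 14338] [581. 124.  64.] 210.0
hi [399. 157.
[... 743 characters left out ...]
 150.]
scene red [356. 185.] 19 med [511.  67. 149.] mean [511.  67. 149.] z95 [149. 150.]
scene red [359. 222.] 73 med [566.  42. 124.] mean [566.  42. 123.] z95 [124. 126.]
scene darkhi [400. 190.] 646 med [569. 116. 168.] mean [567. 117. 163.] z95 [168. 171.]
scene darkhi [500. 225.] 157 med [709. 212. 164.] mean [708. 212. 163.] z95 [164. 183.]
scene darkhi [442. 236.] 33 med [675. 127. 151.] mean [675. 127. 151.] z95 [151. 161.]
scene yel [268. 214.] 333 med [431. -70.  71.] mean [429. -70.  66.] z95 [ 71. 105.]
scene yel [223. 297.] 889 med [ 493. -207.   -0.] mean [ 508. -205.   -0.] z95 [-0.  2.]
scene yel [194. 322.] 436 med [ 536. -268.   -1.] mean [ 530. -268.   -1.] z95 [-1.  2.]
```

View pics/topcrop.png

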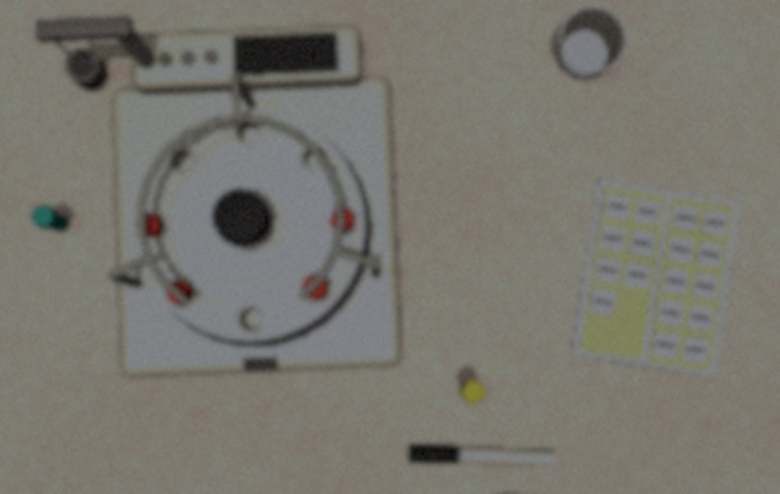

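The tall tube, with its cap at 152 mm, is the one at (502,60). That is one sleeve clockwise of the gap as seen by the robot, so the carousel has to go to −0.785. I'll check the sheet centre, knob and IK, then turn the knob.

```bash
python3 - <<'E'
from h import *
def ray(c,u,v,z):
    f=240/np.tan(np.radians(c["fovy"])/2); d=rot(c["attitude"])@np.array([(u-c["cx"])/f,(v-c["cy"])/f,1]); e=np.array(c["eye"]); return (e+d*(z-e[2])/d[2]).round(1)
t=dict(np.load("top0.npz")); s=dict(np.load("scene0.npz"))
for p in[(600,180),(740,205),(715,378),(573,352)]: print("sheet corner",ray(t,170+p[0]/2.6,140+p[1]/2.6,3))
for p in[(168,290),(237,270),(258,343),(187,361)]: print("scene corner",ray(s,*p,3))
P=cloud(s); m=(s["image"].max(2)<60)&(P[...,2]>166)&(P[...,2]<180)&(abs(P[...,0]-560)<40)&(abs(P[...,1]-119)<40); Q=P[m]; print("knob scene",(Q.min(0)+Q.max(0))/2,np.ptp(Q,axis=0))
K=[557.5,119.5]
bot.move_gripper(70,grip_force=40)
bot.move_to([*K,240],down(np.radians(135))); print(bot.read_state()["joint_positions"].round(2))
hit=bot.servo_line([*K,160],until_force=12,speed=100); print("hit",hit)
if not hit:
    bot.move_gripper(0,grip_force=40); st=bot.read_state(); print(st["grip_width"],st["grip_force"],st["ft_force"].round(1),st["ee_pos"].round(1),st["clock"])
E
```

```text
sheet corner [ 612.5 -184.3    3. ]
sheet corner [ 592.7 -311.2    3. ]
sheet corner [ 436.4 -290.1    3. ]
sheet corner [ 456.9 -162.3    3. ]
scene corner [ 448.9 -285.7    3. ]
scene corner [ 470.7 -159.5    3. ]
scene corner [ 624.6 -188.9    3. ]
scene corner [ 596.3 -305.1    3. ]
knob scene [562.92225648 121.48927956 169.55059982] [44.32040221 41.87970645  7.06307842]
[ 0.15  0.35  1.48 -0.    1.31 -2.21]
hit False
42.59086652045757 40.43270230293274 [-7.8  3.9  7.9] [557.  120.2 160.9] 4.4417
```

```bash
python3 - <<'E'
from h import *
j=np.array(bot.read_state()["joint_positions"]); j[5]+=np.pi/4
y0=rot(bot.read_state()["tool_rot"])[:,1]
bot.move_joints(list(j)); st=bot.read_state(); y1=rot(st["tool_rot"])[:,1]
print("yaw",np.degrees([np.arctan2(y0[1],y0[0]),np.arctan2(y1[1],y1[0])]),st["ft_force"].round(1),st["moment"].round(2),st["clock"],st["grip_width"])
bot.move_gripper(70); bot.dwell(.3)
bot.servo_line([557.5,119.5,235],speed=150)
bot.move_to([470,-60,300],down(np.radians(92)))
P=None
for n in("top","scene"):
    c=bot.read_camera(n); cv2.imwrite(f"pics/{n}1.png",c["image"]); np.savez(f"{n}1.npz",**c); P=cloud(c)
    hsv=cv2.cvtColor(c["image"],cv2.COLOR_BGR2HSV); H,S,V=cv2.split(hsv)
    m=((H<8)|(H>172))&(S>120)&(V>50)&(c["depth"]>0)&(abs(P[...,0]-550)<150)&(abs(P[...,1]-120)<130)
    k,l,s,ce=cv2.connectedComponentsWithStats(m.astype(np.uint8))
    for i in range(1,k):
        if s[i,4]>7:
            Q=P[l==i]; print(n,ce[i].round(),s[i,4],Q.mean(0).round(1),((Q.min(0)+Q.max(0))/2).round(1),np.percentile(Q[:,2],95).round())
print(bot.read_state()["clock"])
cv2.imwrite("pics/s1c.png",cv2.resize(cv2.imread("pics/scene1.png")[120:340,280:560],None,fx=2.5,fy=2.5))
E
```

```text
yaw [135.02200577  90.08576678] [-8.6 15.4  0.9] [2.26 1.1  0.12] 5.2167 42.55386462146776
top [238. 200.] 43 [609.6 180.8 125.7] [610.  181.9 123.2] 130.0
top [229. 226.] 34 [553.5 199.2 126.6] [553.6 199.4 122.9] 130.0
top [293. 251.] 25 [502.7  60.8 127.2] [503.4  61.1 126.5] 131.0
top [265. 262.] 53 [478.8 117.8 151.1] [479.1 117.9 150.2] 155.0
scene [372. 167.] 111 [484.9 115.6 145.5] [482.6 117.3 141.7] 150.0
scene [433. 186.] 108 [558.8 200.2 120.4] [557.7 202.4 115.8] 126.0
scene [351. 200.] 41 [516.4  55.9 122.3] [521.5  49.8 134.8] 159.0
scene [445. 213.] 86 [620.1 179.3 121.7] [624.3 170.7 133.4] 127.0
7.4917
```

View pics/s1c.png

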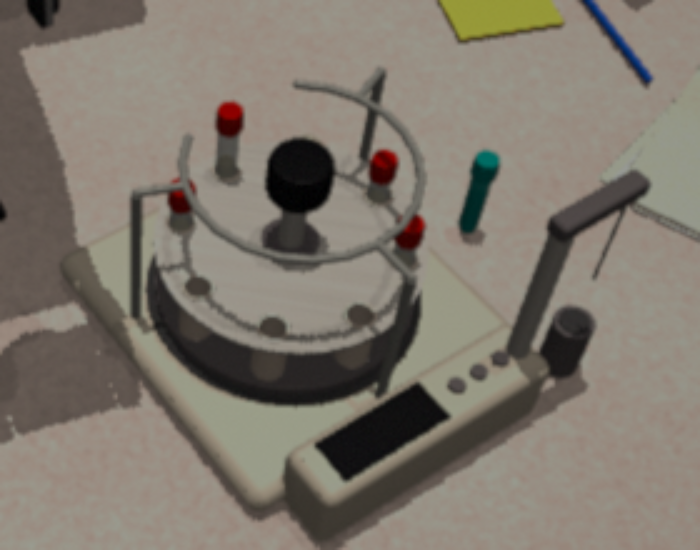

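The carousel has clicked in with the tall tube at the gap, about (478.5,117), cap top about 152. The short tubes are still seated and the hoop is open there. I'll grip the cap and draw the tube up.

```bash
python3 - <<'E'
from h import *
X,Y=478.5,117
q=down(np.radians(93))
bot.move_gripper(40)
bot.move_to([X,Y,240],q)
hit=bot.servo_line([X,Y,140],until_force=10,speed=90); print("hit",hit,bot.read_state()["ee_pos"])
if not hit:
    bot.move_gripper(0,grip_force=40); st=bot.read_state(); print(st["grip_width"],st["grip_force"],st["ft_force"].round(1))
    hit=bot.servo_line([X,Y,195],until_force=15,speed=50); print("lift hit",hit)
    if not hit: bot.servo_line([X,Y,300],speed=120)
st=bot.read_state(); print(st["grip_width"],st["ee_pos"].round(1),st["ft_force"].round(1),st["clock"],st["joint_positions"].round(2))
c=bot.read_camera("scene"); np.savez("scene2.npz",**c); cv2.imwrite("pics/s2.png",c["image"][20:400,160:560])
# candidate final poses
C=np.array([527,-236.]); az=np.arctan2(C[1],C[0])
for s in(1,-1):
    for da in(0,.4,-.4):
        a=az+da; d=np.array([np.cos(a),np.sin(a)])*s
        z=np.array([*(d*.7071),-.7071]); y=np.array([-np.sin(a),np.cos(a),0]); M=np.column_stack([np.cross(y,z),y,z])
        mid=np.array([*C,93+54*.7071]); tcp=mid-z*42
        print(s,da,tcp.round(),bot.ik(list(tcp),quat(M)))
E
```

```text
hit False [478.74974239 117.03600289 140.51101911]
17.766873079940957 39.00370180606842 [0.2 0.6 4.2]
lift hit False
17.49575067339069 [478.3 117.  299.2] [ 0.3 -0.6 -0.4] 12.525 [ 0.17  0.14  1.61 -0.    1.4  -1.46]
1 0 [ 500. -224.  161.] [-0.51549181  0.16553363  2.10363593  0.64338277  0.11139753 -2.27808598]
1 0.4 [ 497. -235.  161.] None
1 -0.4 [ 507. -214.  161.] None
-1 0 [ 554. -248.  161.] [-0.46878719  0.9401633   0.88168178 -0.03920714  2.10423883 -1.62451754]
-1 0.4 [ 557. -237.  161.] [-0.37173659  0.91032439  0.93550897 -0.27503613  2.03428391 -1.94941696]
-1 -0.4 [ 547. -258.  161.] [-0.56727249  0.91032439  0.93550897  0.20209201  2.05634958 -1.29408768]
```

View pics/s2.png

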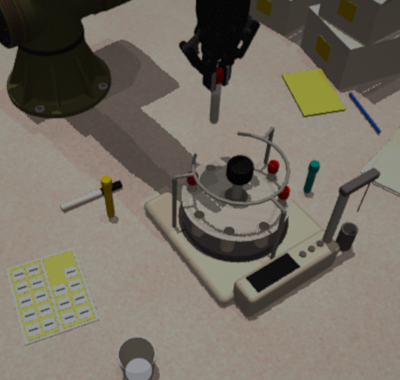

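The tube hangs free below the gripper, and the short tubes are still in their sleeves. The pose tilted towards the base has the comfortable IK, so I'll go there high and then descend.

```bash
python3 - <<'E'
from h import *
C=np.array([527,-236.]); a=np.arctan2(C[1],C[0]); d=-np.array([np.cos(a),np.sin(a)])
z=np.array([*(d*.7071),-.7071]); y=np.array([-np.sin(a),np.cos(a),0]); q=quat(np.column_stack([np.cross(y,z),y,z]))
tcp=np.array([*C,93+54*.7071])-z*42
bot.move_to([tcp[0],tcp[1],300],down(a+np.pi/2))
bot.move_to(list(tcp+[0,0,100]),q)
bot.servo_line(list(tcp),speed=80); bot.dwell(.5)
st=bot.read_state(); print(st["grip_width"],st["ee_pos"].round(1),tcp.round(1),rot(st["tool_rot"])[:,2],st["ft_force"].round(1),st["clock"],abs(st["qvel"]).max())
for n in("scene","top"):
    c=bot.read_camera(n); np.savez(f"{n}3.npz",**c); cv2.imwrite(f"pics/{n}3.png",c["image"])
    P=cloud(c); Q=P-(tcp-z*0); s=Q@z; r=np.linalg.norm(Q-s[...,None]*z,axis=2); m=(r<16)&(s>22)&(s<130)&(c["depth"]>0); 
    if m.any(): print(n,m.sum(),np.percentile(s[m],[2,50,98]),P[m][s[m].argmax()].round(1))
E
python3 -c "
import cv2;a=cv2.imread('pics/scene3.png');cv2.imwrite('pics/s3c.png',cv2.resize(a[80:400,100:500],None,fx=1.8,fy=1.8))"
```

```text
17.619903628701888 [ 554.1 -248.1  160.9] [ 554.1 -248.1  160.9] [-0.64536894  0.28897135 -0.70710289] [-0.7  0.1  0.4] 16.6583 0.0020660118335107773
```

View pics/s3c.png

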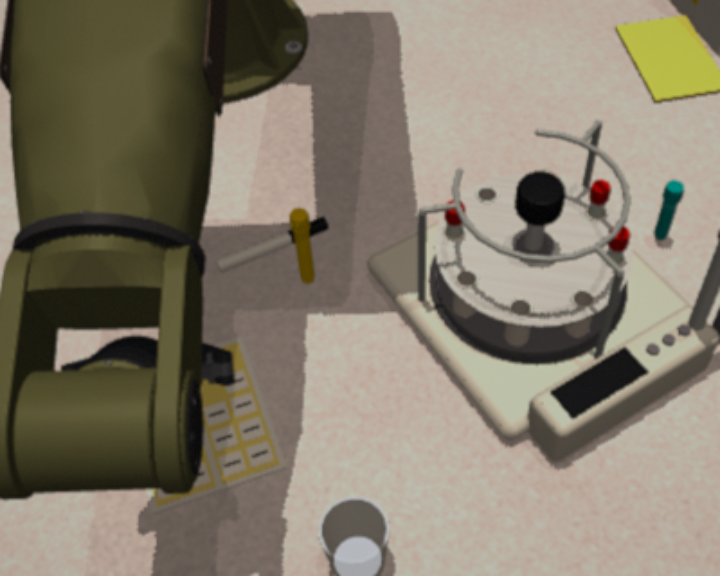

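View pics/top3.png

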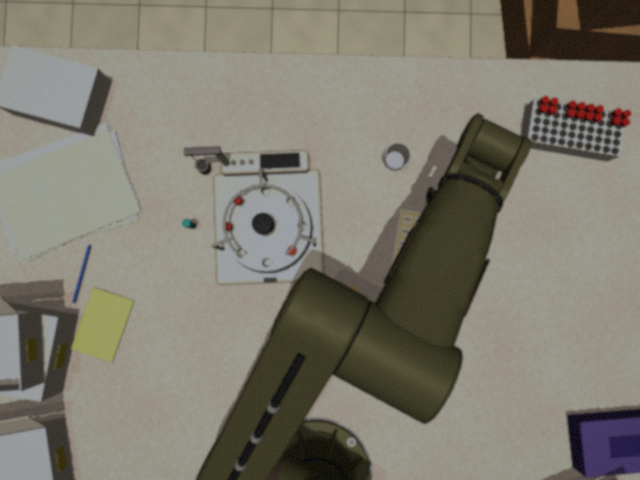

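The arm hides the tube in both views. The grip width is unchanged at 17.6, so the cap is still held, and the cup, marker and short tubes have not moved. I'll measure how the tube sat in the gripper in the earlier lift picture. I'll also try a small wrist reorientation that would let a camera see it.

```bash
python3 - <<'E'
from h import *
c=dict(np.load("scene2.npz")); P=cloud(c); m=(np.hypot(P[...,0]-480,P[...,1]-117)<22)&(P[...,2]>180)&(P[...,2]<275)&(c["depth"]>0)
Q=P[m]; print("hanging",m.sum(),np.percentile(Q[:,2],[1,50,99]),[Q[abs(Q[:,2]-h)<8].mean(0).round(1) for h in(210,230,250)])
C=np.array([527,-236.]); a0=np.arctan2(C[1],C[0])
for da in np.arange(-2.2,2.3,.2):
    a=a0+da; d=-np.array([np.cos(a),np.sin(a)]); z=np.array([*(d*.7071),-.7071]); y=np.array([-np.sin(a),np.cos(a),0]); q=quat(np.column_stack([np.cross(y,z),y,z]))
    k=bot.ik(list(np.array([*C,131.2])-z*42),q)
    print(round(da,1),None if k is None else np.round(k,2))
E
```

```text
hanging 314 [203.51927661 240.26271204 273.59885044] [array([485.9, 114.8, 210.7]), array([485.3, 114.5, 230.2]), array([485.6, 114.9, 250. ])]
-2.2 [-0.81  0.37  1.84  0.97  0.99 -0.35]
-2.0 [-0.82  0.44  1.73  0.89  1.14 -0.43]
-1.8 [-0.82  0.51  1.62  0.81  1.29 -0.52]
-1.6 [-0.8   0.58  1.51  0.73  1.43 -0.6 ]
-1.4 [-0.78  0.65  1.39  0.66  1.57 -0.69]
-1.2 [-0.74  0.71  1.28  0.58  1.69 -0.79]
-1.0 [-0.7   0.77  1.18  0.5   1.81 -0.89]
-0.8 [-0.66  0.83  1.08  0.41  1.91 -1.01]
-0.6 [-0.62  0.88  1.    0.31  1.99 -1.14]
-0.4 [-0.57  0.91  0.94  0.2   2.06 -1.29]
-0.2 [-0.52  0.93  0.9   0.08  2.09 -1.46]
0.0 [-0.47  0.94  0.88 -0.04  2.1  -1.62]
0.2 [-0.42  0.93  0.9  -0.16  2.08 -1.79]
0.4 [-0.37  0.91  0.94 -0.28  2.03 -1.95]
0.6 [-0.33  0.88  1.   -0.38  1.96 -2.09]
0.8 [-0.28  0.83  1.08 -0.47  1.87 -2.22]
1.0 [-0.24  0.77  1.18 -0.56  1.76 -2.34]
1.2 [-0.21  0.71  1.28 -0.63  1.63 -2.44]
1.4 [-0.18  0.65  1.39 -0.71  1.5  -2.53]
1.6 None
1.8 None
2.0 None
2.2 None
```

The hanging tube was vertical with its lower end 96 mm below the TCP, exactly as planned. I'll swing to the da=−1.6 attitude, with the slant sideways, where the scene camera can confirm the finish.

```bash
python3 - <<'E'
from h import *
C=np.array([527,-236.]); a=np.arctan2(C[1],C[0])-1.6; d=-np.array([np.cos(a),np.sin(a)])
z=np.array([*(d*.7071),-.7071]); y=np.array([-np.sin(a),np.cos(a),0]); q=quat(np.column_stack([np.cross(y,z),y,z]))
tcp=np.array([*C,93+54*.7071])-z*42
e=bot.read_state()["ee_pos"]; bot.servo_line([e[0],e[1],e[2]+90],speed=100)
bot.move_to(list(tcp+[0,0,90]),q); bot.servo_line(list(tcp),speed=60); bot.dwell(.5)
st=bot.read_state(); print(st["grip_width"],st["ee_pos"].round(1),z,st["clock"],abs(st["qvel"]).max())
c=bot.read_camera("scene"); cv2.imwrite("pics/s4.png",cv2.resize(c["image"][80:400,100:500],None,fx=1.8,fy=1.8))
P=cloud(c); Q=P-tcp; s=Q@z; r=np.linalg.norm(Q-s[...,None]*z,axis=2); m=(r<18)&(s>22)&(s<125)&(P[...,2]>40)&(c["depth"]>0)
if m.any():
    V=P[m]; print(m.sum(),np.percentile(s[m],[2,50,98]),"low",V[s[m].argmax()].round(1)); w=np.linalg.svd(V-V.mean(0))[2][0]; print("axis",w.round(3),V.mean(0).round(1))
E
```

```text
17.434660072482572 [ 514.1 -262.7  160.9] [ 0.30771784  0.63663187 -0.7071    ] 21.025 0.000942284488537381
423 [24.07510507 58.55521886 95.91162853] low [ 549.8 -200.7   91.7]
axis [ 0.314  0.629 -0.712] [ 538.2 -225.5  121.1]
```

View pics/s4.png

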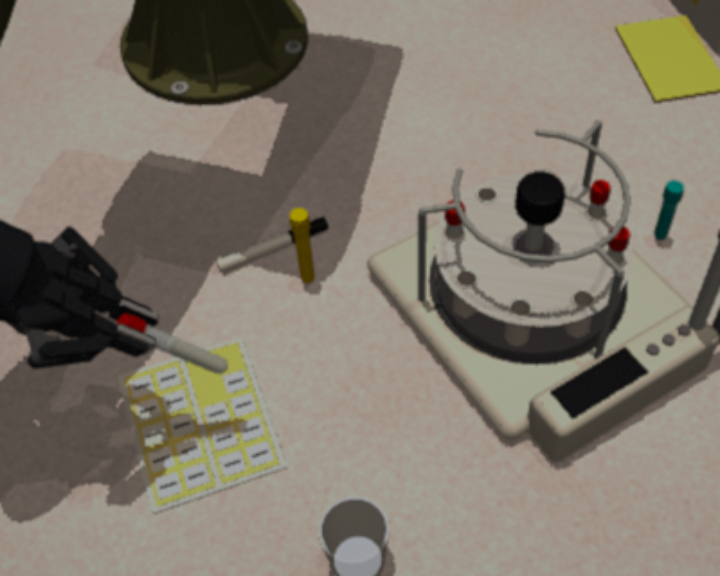

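The picture shows the tube held at the cap, slanted 45°, with its lower end about 91 mm up over the sheets. Everything else is untouched, so I'm handing it in.

```bash
python3 -c "
from rig import bot
print(bot.finish_job())"
```

```text
the job is handed in; nothing more can be done
None
```

The job is handed in: the tall tube was drawn out at the gap and is held still by its cap, cap up at 45° with its middle over the middle of the label sheets and its lower end about 90 mm above them; the last picture shows the short tubes, cup and marker in place.

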